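Fit the filter cassette and click the projector's filter drawer shut

TASK

Lay the clean filter cassette flat in the projector's open filter drawer, turned so that its notched corner goes over the green key. Then push the drawer home until its catch clicks and holds it: how deep it seats differs from machine to machine, so go by feel and press gently, without ramming it. The picture is already lined up, so do not shift the projector, and leave the other things on the unit where they are.

Things in the scene. Friction and masses are not known exactly. Their poses are not given: they have to be found in the camera images.
- projector: White projector 250 (x) x 310 (y) x 100 mm high, 3.3 kg, loose on rubber feet; a level push of about 28 N slides it. Origin: centre of underside; +x points out of the lens side. Rear face (x = -125 mm) has the drawer's opening: 152 mm wide, centred at y = -30 mm, 16 to 82 mm above the laminate, solid case above it.
- filter_drawer (a joint): Metres the drawer is pulled out along the projector's -x; 0 = front flush. Starts 0.126 to 0.146, well clear of the case. Friction 1 N. From 20 to 3 mm before its seat a sprung catch resists, rising to 7 to 10 N, and pushes it part-way back out if let go; then it snaps the last 3 mm home to a hard stop and holds. Seat: anywhere in 0.000 to 0.012, as the hidden catch's slotted mount was set.
- catch_pin (a joint): Lift in m of the sprung catch pin inside the projector: about 0 with the drawer well out, rising to 0.004 as the drawer rides up the catch (20 to 3 mm before its seat), and about 0 again once it has snapped in.
- drawer_pull (a point): Middle of the nose of the grip ledge on the drawer's front, the place to push, along the projector's +x. Ledge: 90 mm wide, 14 mm high (48 to 62 mm above the laminate), standing 16 mm out of the front. Moves with the drawer; axes as the projector.
- filter_well (a point): Centre of the well's floor in the drawer, 24 mm above the laminate, 76.5 mm to the +x side of drawer_pull; moves with the drawer; axes as the projector. Well 105 (x) x 135 (y) mm inside, walls 18 mm above this floor, but the drawer front (-x side) 56 mm. A seated cassette has its origin here and the same axes, with 2.5 mm of play each side.
- drawer_key (a point): Foot of the green square key post in the +x +y corner of the well (the far left corner seen from the robot), 41 mm in x and 56 mm in y from filter_well: 23 x 23 mm, 24 mm tall. A cassette turned the wrong way rides up on it and will not pass under the case.
- cassette: Filter cassette: grey plastic frame 100 (x) x 130 (y) x 22 mm with white pleats, 0.14 kg, lying flat, rib up. Origin: centre of its underside. A blue grip rib stands on the middle of the top: 12 mm thick (x), 70 mm long (y), from 22 to 46 mm above the underside. The corner at +x +y is cut out by a 24 x 24 mm square notch edged in green.
- cassette_notch (a point): Point in the cassette's notch, at its underside, 41 mm in x and 56 mm in y from the cassette's origin: it comes over drawer_key when the cassette is seated.
- disc_cases: Stack of four plastic disc cases, 125 x 142 x 42 mm, loose. Origin: centre of its underside. A bystander.
- speaker: Wireless speaker in grey fabric, 95 (x) x 190 (y) x 133 mm high over the aluminium volume knob on its top, loose. Origin: centre of its underside. A bystander.
- remote: Aluminium remote control, 175 (x) x 42 x 13 mm, loose. Origin: centre of its underside. A bystander.
- coaster: Round ceramic coaster, 100 mm across, 8 mm thick, loose. Origin: centre of its underside. A bystander.
- bay_mouth (a point): Middle of the lower edge of the drawer's opening in the projector's rear face, 18 mm above the laminate; fixed to the projector, same axes.
Not all that is in view belongs to the job. Of the things like the cassette, leave any that is pink, purple or yellow; of the rest the larger one is meant.

How it is judged:
By the outcome, as a careful person would: the job done as asked, in the order asked, and still so for the second after the job is handed in, with the robot touching nothing.
It also fails if it takes over 61 s, if anything falls off the work surface, if the arm or the gripper's body presses on something with over 40 N, if the wrist force passes 120 N, or if a joint passes its speed limit or range.

ROBOT

A 7-joint arm with a two-finger parallel gripper is mounted at the origin on the work surface. World frame = base frame: x ahead of the robot, y to its left, z up, the work surface at z = 0. Lengths are in m, angles in rad, forces in N, time in s.
With the tool pointing down it reaches from about 0.4 to 0.85 m from the base axis. Payload 10.4 kg.
Tool frame: the origin (TCP) lies midway between the tips of the shut fingers; the grasp point (between the pads) lies 19 mm behind it; z points along the fingers, y is the line along which they close (so a half turn about z gives the same grasp; the last joint's range is limited). The gripper opens to 87 mm and grips with 3 to 60 N. Pads are 19 mm wide; open, the fingers measure 117 mm over their backs; the gripper's body (75 mm by 190 mm) begins 51 mm behind the grasp point.
Start: joints at [-1.363, 0.332, -0.065, 1.46, 0.022, 1.35, -0.088], TCP at [0.143, 0.608, 0.223] pointing down, gripper open.
Joint ranges: [-2.6, 2.6], [-0.5, 2.12], [-1.47, 1.34], [0.16, 2.42], [-1.27, 4.41], [0.06, 2.06], [-2.6, 2.6]. Speed limits (rad/s): [2.22, 2.22, 2.79, 2.79, 3.14, 3.14, 3.14].

INTERFACE

Orientations are given as a unit quaternion [x, y, z, w].
In Python, from bench import r gives the robot as it stands.
- The arm moves only by the tool arm_command, never from a script. Its arguments are lists of equal length, an entry for each row: "xyz": the shift along the world's x, y, z in m, a list of three; "rot": the turn, a rotation vector about the world's x, y, z in rad, a list of three. In form: {"xyz": [[tx, ty, tz], ...], "rot": [[ax, ay, az], ...]}. A call has 1 to 20 rows; each row is the pose to reach, as a shift and turn from the pose commanded when the call began; what a row does not reach only later rows make up. A row lasts 1/12 s, in which the tool goes at most 41.7 mm and 7.16 degrees, less where a joint would pass 70% of its speed; a pose out of reach is approached as far as the arm can. A call with a gripper value outside its range is refused whole. "grip" is the opening, from 0 (shut) to 1 (fully open), set as the call begins (left out, the last holds). The fingers move at their own pace and stop on an object; "squeeze" is the grip in N (left out, the last holds). Time passes only in rows, so rows that repeat a pose let the fingers close. It gives the time, the measured TCP pose, the force, the opening and the grip force at its end, in the units of the state.
- r.read_state(): the state, without advancing time (a new reading comes with each control period).
- r.camera(name): name is "side" or "top"; returns the picture (480x640x3 uint8, red, green, blue); there is no depth.
- r.camera_model(name): a dict with "fx", "fy", "cx", "cy" (pixels), "T" (4x4, takes a point from camera to world coordinates). Camera axes: x right, y up, looking along -z (the intrinsics and any distortion apply to the point x, -y, -z); pixel columns grow to the right and rows downward; lengths in m; the calibration is good to about 2 mm. A picture is of the moment at which its call begins. camera_model takes no time and is no camera call.
- r.close_job(): hands the job in; it is judged then, once.
Trained networks look in the newest picture that a camera, given by its name, has taken for a name from the list of things; names that differ only in an ending like _2 or _b are one class to them, and where a whole thing is asked for, a point or a joint stands for the part that bears it (a point fixed in the world has none). Each returns a list of dicts, best first, with "conf" (0 to 1); they miss things now and then, are a little off and sometimes report something else, mostly with a low value. They report only what shows in the picture. A call takes as long as a camera call. They do not tell look-alikes from the thing itself.
- r.look_for(label, camera): "at" ([x, y, z] in m, in the coordinates of the camera as it stood for that picture, good to about 4 mm: the middle of the surface that is visible of it).
- r.spot_point(label, camera): "at" ([x, y, z] in m, in the coordinates of the camera as it stood for that picture, good to about 4 mm: a listed point, or the origin of a listed thing).
The state is a dict: "time": time; "joint_positions": joint angles; "joint_vel": joint speeds; "joint_torque": joint torques, N m; "ee_pos": TCP position; "eef_rot": TCP orientation; "ft_force": force on the tool from outside, world axes, zero at the start; "torque": the same for the moment, N m; "width": finger opening in m; "grip_force": force on a finger pad.
Only numpy, scipy, OpenCV 4.12 (cv2) and the standard library are available. Lean on these libraries where they do the work, as an engineer would, in place of code of your own. Each camera call takes 0.05 s, during which the arm holds its last target. There are 200 camera calls.

## Working session

There is one attempt and no reset: what is moved stays moved. The work goes in short steps, Python scripts to look and compute and a tool call to move; the robot and the scene stay as the last step left them, time stands still between calls to the robot, and variables do not carry over. Pictures are saved under pics/ and viewed, at most 10 in all, crops included, and the job is handed in when it is done.

Besides the shell and the picture viewer there is one more tool, called after ">>>" by a JSON object that holds its "fn" and its "kwargs", one argument or row to a line. arm_command: Moves the arm, as the interface text tells. Its arguments: {"type":"object","properties":{"xyz":{"type":"array"},"rot":{"type":"array"},"grip":{"type":"number"},"squeeze":{"type":"number"}},"required":["xyz","rot"]}

```bash
ls; mkdir -p pics
cat > h.py <<'E'
import numpy as np, cv2
from bench import r
def toW(cam,p):
    T=np.array(r.camera_model(cam)["T"]); return (T@np.r_[p,1])[:3]
def proj(cam,P):
    m=r.camera_model(cam);T=np.array(m["T"]);p=(np.linalg.inv(T)@np.r_[P,1])[:3]
    return np.array([m["fx"]*p[0]/-p[2]+m["cx"], m["fy"]*-p[1]/-p[2]+m["cy"]])
def ray(cam,u,v,z):
    m=r.camera_model(cam);T=np.array(m["T"])
    d=T[:3,:3]@np.array([(u-m["cx"])/m["fx"],-(v-m["cy"])/m["fy"],-1]);o=T[:3,3]
    return o+d*(z-o[2])/d[2]
E
python3 - <<'E'
from h import *
for c in("side","top"):
    im=r.camera(c); cv2.imwrite(f"pics/{c}0.png",im[:,:,::-1]); m=r.camera_model(c); print({k:np.round(v,3).tolist() for k,v in m.items() if k!='name' and not isinstance(v,str)})
    for l in("projector","drawer_pull","filter_well","drawer_key","bay_mouth","cassette","cassette_notch"):
        try:
            for d in r.spot_point(l,c): print(c,l,round(d["conf"],2),np.round(toW(c,d["at"]),3),np.round(proj(c,toW(c,d["at"]))))
        except Exception as e: print(l,e)
s=r.read_state();print(s["time"],s["ee_pos"],s["eef_rot"],s["width"])
E
```

```text
pics
{'fx': 577.952, 'fy': 577.952, 'cx': 316.94, 'cy': 245.667, 'T': [[-0.98, 0.123, -0.157, 0.234], [-0.199, -0.551, 0.811, 1.388], [0.013, 0.826, 0.564, 1.101], [0.0, 0.0, 0.0, 1.0]]}
side projector 0.56 [0.754 0.041 0.   ] [235. 279.]
side projector 0.49 [0.481 0.016 0.057] [323. 271.]
side drawer_pull 0.85 [0.481 0.018 0.054] [323. 272.]
side drawer_pull 0.24 [ 0.499 -0.33   0.005] [336. 225.]
side filter_well 0.85 [0.558 0.015 0.025] [298. 276.]
side drawer_key 0.65 [0.599 0.072 0.025] [280. 285.]
side bay_mouth 0.94 [0.629 0.015 0.017] [275. 275.]
side cassette 0.83 [ 0.47  -0.517  0.005] [352. 200.]
side cassette 0.63 [ 0.499 -0.331  0.003] [336. 225.]
side cassette 0.58 [ 0.408 -0.17   0.001] [355. 254.]
side cassette 0.58 [ 0.346 -0.628  0.001] [388. 191.]
side cassette 0.55 [ 0.297 -0.324 -0.003] [393. 234.]
side cassette_notch 0.96 [ 0.404 -0.66  -0.001] [374. 186.]
side cassette_notch 0.92 [ 0.252 -0.274 -0.001] [405. 243.]
side cassette_notch 0.91 [ 0.425 -0.331 -0.   ] [357. 228.]
side cassette_notch 0.85 [ 0.42  -0.508 -0.003] [365. 205.]
side cassette_notch 0.6 [ 0.4
[... 506 characters left out ...]
 0.015] [282. 218.]
top cassette 0.85 [ 0.414 -0.163 -0.004] [344. 291.]
top cassette 0.82 [ 0.34  -0.623 -0.002] [506. 316.]
top cassette 0.72 [ 0.491 -0.333  0.002] [402. 264.]
top cassette 0.57 [ 0.295 -0.325 -0.003] [402. 333.]
top cassette 0.52 [ 0.754  0.044 -0.004] [274. 178.]
top cassette_notch 0.9 [ 0.422 -0.508 -0.001] [464. 288.]
top cassette_notch 0.77 [ 0.424 -0.328 -0.004] [401. 287.]
top cassette_notch 0.66 [ 0.46  -0.17  -0.004] [346. 275.]
top cassette_notch 0.63 [ 0.405 -0.659 -0.003] [517. 294.]
top cassette_notch 0.34 [0.559 0.014 0.021] [282. 240.]
0.8 [0.14295591 0.60842788 0.2225713 ] [ 1.15131684e-01  9.93350238e-01  1.49098163e-05 -7.81093547e-07] 0.08726565810712733
```

View pics/top0.png

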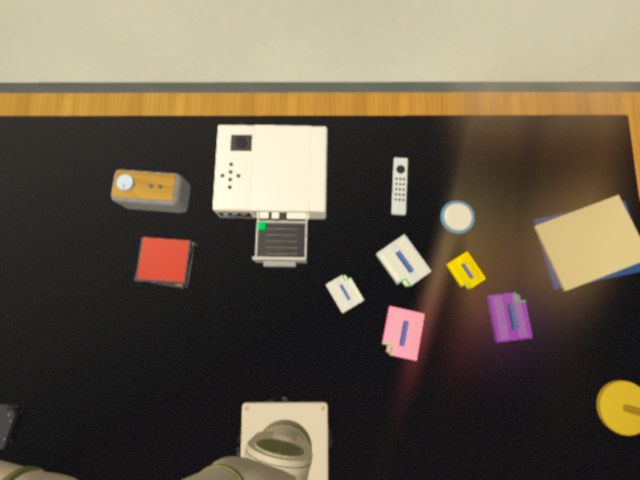

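View pics/side0.png

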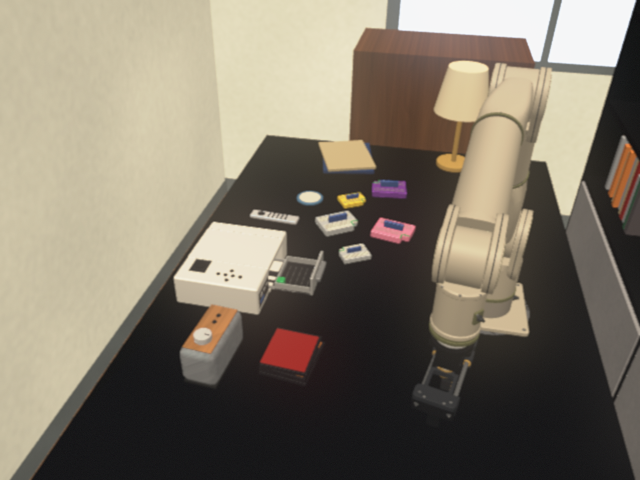

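Candidates for the cassette in the top picture:
- large white (403,261)
- small white (345,293)
- pink (404,333)
- yellow (466,270)
- purple (511,317)

Ruling out the pink, purple and yellow ones and taking the larger of the rest leaves the white one at (403,261). I'll check that in a close crop and refine the positions from outlines.

```bash
cat >> h.py <<'E'
def topxy(cnt,z,cam="top"): return np.array([ray(cam,u,v,z)[:2] for u,v in cnt.reshape(-1,2)],np.float32)
def poly(im,cam,o,yaw,pts,col,s,off):
    c,n=np.cos(yaw),np.sin(yaw)
    q=[(proj(cam,[o[0]+c*x-n*y,o[1]+n*x+c*y,z])-off+.5)*s for x,y,z in pts]
    cv2.polylines(im,[np.int32(np.round(q))],True,col,1)
E
cat > m.py <<'E'
from h import *
im=r.camera("top"); b=np.ascontiguousarray(im[:,:,::-1]); hsv=cv2.cvtColor(b,cv2.COLOR_BGR2HSV)
def blob(mask,seed):
    n,l,s,c=cv2.connectedComponentsWithStats(mask.astype(np.uint8)); k=l[seed[1],seed[0]]
    return (l==k).astype(np.uint8)
hull=lambda m: cv2.convexHull(cv2.findContours(m,cv2.RETR_EXTERNAL,cv2.CHAIN_APPROX_NONE)[0][0])
w=hsv[...,2]>90
mc=blob(w,(390,262)); print("cass",cv2.minAreaRect(topxy(hull(mc),.022)))
mp=blob((hsv[...,2]>150)&(np.arange(480)[:,None]<222),(270,180)); print("proj",cv2.minAreaRect(topxy(hull(mp),.1)))
g=(hsv[...,0]>40)&(hsv[...,0]<80)&(hsv[...,1]>120)&(hsv[...,2]>60)
for box,z in(((250,215,275,240),.048),((385,270,420,295),.01)):
    x0,y0,x1,y1=box; v,u=np.nonzero(g[y0:y1,x0:x1]); print("green",len(u),u.mean()+x0,v.mean()+y0,ray("top",u.mean()+x0,v.mean()+y0,z))
P=[]
for c in("top","side"):
    for k in range(3):
        r.camera(c)
        for l in("drawer_pull","filter_well","drawer_key","bay_mouth","cassette","cassette_notch","projector"):
            for d in r.spot_point(l,c):
                p=toW(c,d["at"])
                if d["conf"]>.5: P.append((l,c,p))
for l,ctr in(("drawer_pull",(.48,.018)),("filter_well",(.557,.016)),("drawer_key",(.6,.07)),("bay_mouth",(.627,.015)),("projector",(.755,.042)),("cassette",(.495,-.332)),("cassette_notch",(.424,-.33))):
    q=np.array([p for a,c,p in P if a==l and np.hypot(*(p[:2]-ctr))<.03]); print(l,len(q),q.mean(0).round(4),q.std(0).round(4))
off=np.array([205,110]);s=3.4; crop=b[110:300,205:440]; crop=cv2.resize(crop,None,fx=s,fy=s,interpolation=cv2.INTER_NEAREST)
cv2.imwrite("pics/crop1.png",crop[:600,:800])
E
python3 m.py
```

```text
cass ((0.4881402850151062, -0.6271204948425293), (0.42554813623428345, 0.794622540473938), 10.614540100097656)
proj ((0.7359614968299866, 0.042129650712013245), (0.3114871084690094, 0.27799269556999207), 89.79446411132812)
green 72 261.9583333333333 226.05555555555554 [0.59441247 0.06787397 0.048     ]
green 4 399.5 283.0 [ 0.43539481 -0.32172952  0.01      ]
drawer_pull 5 [0.4805 0.0176 0.0559] [0.0017 0.0027 0.001 ]
filter_well 6 [0.5575 0.0131 0.0241] [0.0006 0.0013 0.0032]
drawer_key 5 [0.5982 0.0707 0.0255] [0.0028 0.0006 0.0014]
bay_mouth 6 [0.6278 0.0139 0.0179] [0.0012 0.0015 0.0011]
projector 5 [7.532e-01 4.150e-02 7.000e-04] [0.0016 0.001  0.0017]
cassette 6 [ 0.4947 -0.3304  0.0029] [0.0025 0.0013 0.0021]
cassette_notch 6 [ 0.4258 -0.3293  0.0008] [0.0006 0.0013 0.002 ]
```

View pics/crop1.png

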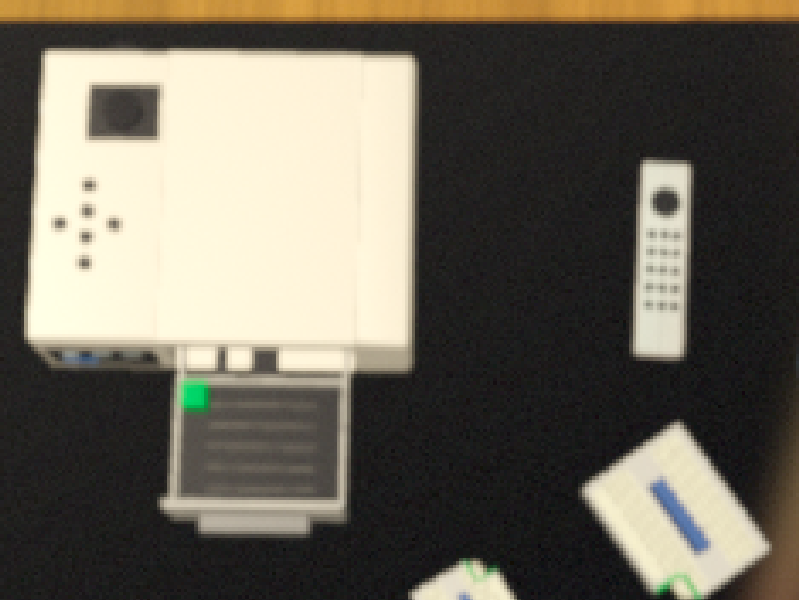

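The crop shows the large white cassette at crop (678,512), with its green-edged notch at the bottom (678,585) and the rib running (655,482)–(705,548). The green key is in the drawer's far-left corner at (195,396). The choice is confirmed, so next I fit the poses.

```bash
cat > f.py <<'E'
from h import *
from scipy.optimize import least_squares
px=lambda a,b:(a/3.4+205-.5,b/3.4+110-.5)
R=lambda t:np.array([[np.cos(t),-np.sin(t)],[np.sin(t),np.cos(t)]])
D=[((.4805,.0176),(0,0)),((.5575,.0131),(.0765,0)),((.5982,.0707),(.1175,.056))]
J=[((.6278,.0139),(-.125,-.03)),((.7532,.0415),(0,0))]
for (u,v),m in zip([(43,50),(415,57),(413,345),(26,340)],[(.125,.155),(.125,-.155),(-.125,-.155),(-.125,.155)]):
    J.append((ray("top",*px(u,v),.1)[:2],m)); print(J[-1][0].round(4),m)
def f(p):
    x,y,t,d=p; o=np.array([x,y]);e=[]
    for w,m in J: e.append(o+R(t)@m-w)
    for w,m in D: e.append(o+R(t)@(np.array(m)+[-.141-d,-.03])-w)
    return np.ravel(e)
s=least_squares(f,[.755,.042,0,.13],loss="soft_l1",f_scale=.003);x,y,t,d=s.x
print("proj",s.x[:2].round(4),np.degrees(t).round(2),"d",d.round(4),(f(s.x)*1e3).reshape(-1,2).round(1).tolist())
for n,m in(("pull",0),("well",.0765)): print(n,(s.x[:2]+R(t)@[-.141-d+m,-.03]).round(4))
C=[((.4947,-.3304),(0,0)),((.4258,-.3293),(.041,.056))]
# corners visible: top (680,422) left (582,490) right (770,548)
for (u,v),m in zip([(582,490),(680,422),(770,548)],[(.05,-.065),(-.05,-.065),(-.05,.065)]):
    C.append((ray("top",*px(u,v),.022)[:2],m)); print(C[-1][0].round(4),m)
im=r.camera("top");b=im[225:300,370:440].astype(int);bl=(b[...,2]-b[...,0]>35)
n,l,st,c=cv2.connectedComponentsWithStats(bl.astype(np.uint8));k=1+np.argmax(st[1:,4]);v,u=np.nonzero(l==k)
q=topxy(np.c_[u+370,v+225],.044);qc=q.mean(0);w,V=np.linalg.eigh(np.cov(q.T));print("rib",qc,len(u),np.degrees(np.arctan2(*V[::-1,1]))%180)
C.append((qc,(0,0)))
def g(p): return np.ravel([p[:2]+R(p[2])@m-w for w,m in C])
s=least_squares(g,[.495,-.33,2.16],loss="soft_l1",f_scale=.003);print("cass",s.x[:2].round(4),np.degrees(s.x[2]).round(2),(g(s.x)*1e3).reshape(-1,2).round(1).tolist())
E
python3 f.py
```

```text
[0.8777 0.1933] (0.125, 0.155)
[ 0.8706 -0.1156] (0.125, -0.155)
[ 0.6244 -0.1132] (-0.125, -0.155)
[0.6296 0.1966] (-0.125, 0.155)
proj [0.7516 0.0409] -1.04 d 0.1297 [[-1.7, -0.7], [-1.6, -0.6], [1.7, 0.4], [3.2, -0.7], [-0.6, 1.4], [-0.2, 1.6], [-0.1, -1.7], [-0.6, 1.4], [0.7, -1.0]]
pull [0.4804 0.0159]
well [0.5569 0.0145]
[ 0.5184 -0.2545] (0.05, -0.065)
[ 0.5763 -0.3389] (-0.05, -0.065)
[ 0.4689 -0.4102] (-0.05, 0.065)
rib [ 0.49343216 -0.3318697 ] 93 34.375834451049826
cass [ 0.4942 -0.3321] 124.1 [[-0.5, -1.7], [-0.9, -0.3], [1.6, 0.2], [-0.3, 1.8], [-0.5, 0.2], [0.8, -0.3]]
```

>>> {"fn": "arm_command", "kwargs": {
  "xyz": [
    [0.357,-0.358,0.03],
    [0.357,-0.358,0.03],
    [0.357,-0.358,0.03],
    [0.357,-0.358,0.03],
    [0.357,-0.358,0.03],
    [0.357,-0.358,0.03],
    [0.357,-0.358,0.03],
    [0.357,-0.358,0.03],
    [0.357,-0.358,0.03],
    [0.357,-0.358,0.03],
    [0.357,-0.358,0.03],
    [0.357,-0.358,0.03],
    [0.357,-0.358,0.03]
  ],
  "rot": [
    [0,0,-0.74],
    [0,0,-0.74],
    [0,0,-0.74],
    [0,0,-0.74],
    [0,0,-0.74],
    [0,0,-0.74],
    [0,0,-0.74],
    [0,0,-0.74],
    [0,0,-0.74],
    [0,0,-0.74],
    [0,0,-0.74],
    [0,0,-0.74],
    [0,0,-0.74]
  ],
  "grip": 1
}}

```text
time: 4.38
ee_pos: [0.5048, 0.2433, 0.2534]
eef_rot: [0.471, 0.882, -0.0, 0.002]
ft_force: [-0.6, -0.5, -0.2]
width: 0.0871
grip_force: 0.0
```

>>> {"fn": "arm_command", "kwargs": {
  "xyz": [
    [-0.006,-0.582,-0.1],
    [-0.006,-0.582,-0.1],
    [-0.006,-0.582,-0.1],
    [-0.006,-0.582,-0.1],
    [-0.006,-0.582,-0.1],
    [-0.006,-0.582,-0.1],
    [-0.006,-0.582,-0.1],
    [-0.006,-0.582,-0.1],
    [-0.006,-0.582,-0.1],
    [-0.006,-0.582,-0.1],
    [-0.006,-0.582,-0.1],
    [-0.006,-0.582,-0.1],
    [-0.006,-0.582,-0.1],
    [-0.006,-0.582,-0.1],
    [-0.006,-0.582,-0.1],
    [-0.006,-0.582,-0.1],
    [-0.006,-0.582,-0.1],
    [-0.006,-0.582,-0.1]
  ],
  "rot": [
    [0,0,0.007],
    [0,0,0.007],
    [0,0,0.007],
    [0,0,0.007],
    [0,0,0.007],
    [0,0,0.007],
    [0,0,0.007],
    [0,0,0.007],
    [0,0,0.007],
    [0,0,0.007],
    [0,0,0.007],
    [0,0,0.007],
    [0,0,0.007],
    [0,0,0.007],
    [0,0,0.007],
    [0,0,0.007],
    [0,0,0.007],
    [0,0,0.007]
  ]
}}

```text
time: 5.88
ee_pos: [0.4947, -0.33, 0.1527]
eef_rot: [0.463, 0.887, 0.0, -0.0]
ft_force: [0.4, 0.8, -0.3]
width: 0.087
grip_force: 0.0
```

Run:
```python
from h import *
s=r.read_state();print(s["ee_pos"],np.round(s["joint_positions"],2))
im=r.camera("side");b=im[:,:,::-1];t=r.camera("top")[:,:,::-1]
e=s["ee_pos"];u,v=np.int32(proj("side",[e[0],e[1],.06]));p,q=np.int32(proj("top",[e[0],e[1],.06]))
A=cv2.resize(b[v-60:v+60,u-50:u+50],None,fx=4,fy=4);B=cv2.resize(t[q-60:q+60,p-50:p+50],None,fx=4,fy=4)
cv2.imwrite("pics/c2.png",np.hstack([A,B]))
```

```text
[ 0.49465447 -0.33004033  0.15266128] [-0.09  0.38  0.76  1.67 -0.28  1.2   1.34]
```

View pics/c2.png

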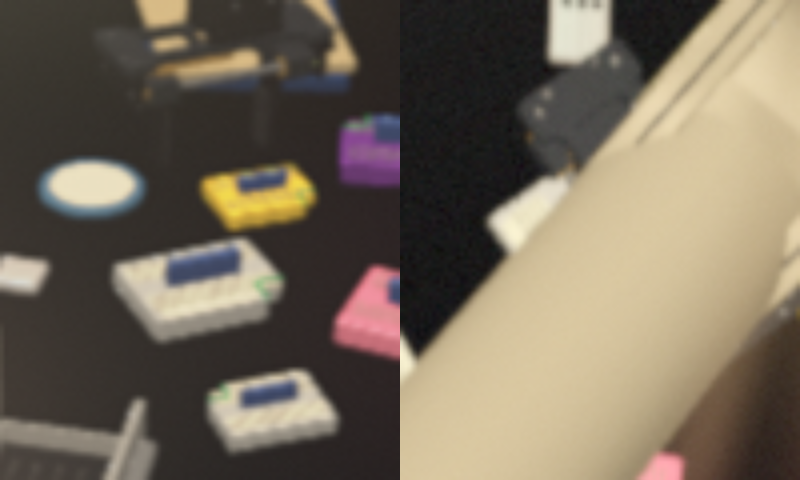

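The side crop shows the open fingers straddling the rib's line, above the large white cassette at crop (200,285). Going down.

>>> {"fn": "arm_command", "kwargs": {
  "xyz": [
    [0,0,-0.04],
    [0,0,-0.08],
    [0,0,-0.1],
    [0,0,-0.115],
    [0,0,-0.122],
    [0,0,-0.126],
    [0,0,-0.126],
    [0,0,-0.126]
  ],
  "rot": [
    [0,0,-0.01],
    [0,0,-0.01],
    [0,0,-0.01],
    [0,0,-0.01],
    [0,0,-0.01],
    [0,0,-0.01],
    [0,0,-0.01],
    [0,0,-0.01]
  ]
}}

```text
time: 6.65
ee_pos: [0.4947, -0.3316, 0.0277]
eef_rot: [0.468, 0.884, 0.0, 0.001]
ft_force: [0.8, -0.4, -0.9]
width: 0.0868
grip_force: 0.0
```

>>> {"fn": "arm_command", "kwargs": {
  "xyz": [
    [0,0,0],
    [0,0,0],
    [0,0,0],
    [0,0,0],
    [0,0,0],
    [0,0,0],
    [0,0,0],
    [0,0,0]
  ],
  "rot": [
    [0,0,0],
    [0,0,0],
    [0,0,0],
    [0,0,0],
    [0,0,0],
    [0,0,0],
    [0,0,0],
    [0,0,0]
  ],
  "grip": 0,
  "squeeze": 20
}}

```text
time: 7.32
ee_pos: [0.4944, -0.3316, 0.0271]
eef_rot: [0.468, 0.884, 0.0, 0.0]
ft_force: [-0.4, 1.3, 7.1]
width: 0.0694
grip_force: 20.0
```

>>> {"fn": "arm_command", "kwargs": {
  "xyz": [
    [0,0,0.02],
    [0,0,0.05],
    [0,0,0.09],
    [0,0,0.13],
    [0,0,0.13],
    [0,0,0.13]
  ],
  "rot": [
    [0,0,0],
    [0,0,0],
    [0,0,0],
    [0,0,0],
    [0,0,0],
    [0,0,0]
  ]
}}

```text
time: 7.82
ee_pos: [0.4948, -0.3322, 0.1584]
eef_rot: [0.468, 0.884, 0.0, 0.002]
ft_force: [-0.4, 1.1, -2.8]
width: 0.0697
grip_force: 20.0
```

>>> {"fn": "arm_command", "kwargs": {
  "xyz": [
    [0.004,0.018,0],
    [0.008,0.036,0],
    [0.011,0.055,0],
    [0.014,0.075,0],
    [0.018,0.095,0],
    [0.022,0.115,0],
    [0.025,0.135,0],
    [0.028,0.155,0],
    [0.032,0.175,0],
    [0.036,0.195,0],
    [0.04,0.215,0],
    [0.044,0.235,0],
    [0.048,0.255,0],
    [0.052,0.275,0],
    [0.055,0.295,0],
    [0.058,0.315,0],
    [0.061,0.335,0],
    [0.063,0.346,0],
    [0.063,0.346,0],
    [0.063,0.346,0]
  ],
  "rot": [
    [0,0,-0.12],
    [0,0,-0.24],
    [0,0,-0.36],
    [0,0,-0.48],
    [0,0,-0.6],
    [0,0,-0.72],
    [0,0,-0.84],
    [0,0,-0.96],
    [0,0,-1.08],
    [0,0,-1.2],
    [0,0,-1.32],
    [0,0,-1.44],
    [0,0,-1.56],
    [0,0,-1.68],
    [0,0,-1.8],
    [0,0,-1.92],
    [0,0,-2.04],
    [0,0,-2.16],
    [0,0,-2.185],
    [0,0,-2.185]
  ]
}}

```text
time: 9.48
ee_pos: [0.5561, 0.0145, 0.1551]
eef_rot: [1.0, -0.008, -0.001, 0.001]
ft_force: [-0.7, -1.5, -2.0]
width: 0.0702
grip_force: 20.0
```

```bash
cat > v.py <<'E'
import sys
from h import *
s=r.read_state();print(s["ee_pos"],s["eef_rot"],np.round(s["joint_positions"],2),s["width"])
b=r.camera("side")[:,:,::-1];t=r.camera("top")[:,:,::-1]
u,v=300,265;p,q=282,240
A=cv2.resize(b[v-60:v+60,u-50:u+50],None,fx=4,fy=4);B=cv2.resize(t[q-60:q+60,p-50:p+50],None,fx=4,fy=4)
cv2.imwrite(f"pics/{sys.argv[1]}.png",np.hstack([A,B]))
P=[]
for k in range(2):
  for c in("top","side"):
    if k: r.camera(c)
    for l in("cassette","cassette_notch","drawer_pull","filter_well","drawer_key","bay_mouth","projector"):
        for d in r.spot_point(l,c):
            w=toW(c,d["at"])
            if d["conf"]>.4 and w[1]>-.1: print(c,l,round(d["conf"],2),w.round(4))
E
python3 v.py c3
```

```text
[0.55610876 0.01450631 0.15513979] [ 9.99970349e-01 -7.56426503e-03 -1.08430202e-03  9.52602003e-04] [-1.02  0.41  1.14  1.78 -0.4   1.22 -1.36] 0.070216758927727
top cassette 0.68 [0.5484 0.0128 0.1304]
top cassette 0.67 [0.4821 0.0205 0.0527]
top drawer_pull 0.58 [0.4803 0.0212 0.0561]
top filter_well 0.64 [0.5557 0.0145 0.0237]
top projector 0.77 [ 0.755   0.0393 -0.0044]
side cassette 0.61 [0.5558 0.0154 0.1301]
side cassette_notch 0.75 [0.5901 0.0747 0.1287]
side drawer_pull 0.89 [0.4811 0.0161 0.0556]
side filter_well 0.82 [0.5575 0.0128 0.0266]
side drawer_key 0.56 [0.5998 0.0675 0.0275]
side bay_mouth 0.78 [0.627  0.0134 0.017 ]
side projector 0.82 [0.7511 0.0422 0.0029]
top cassette 0.85 [0.5464 0.0165 0.1312]
top cassette_notch 0.63 [0.6973 0.382  0.0012]
top drawer_pull 0.79 [0.4827 0.0204 0.0553]
top filter_well 0.79 [0.5574 0.0152 0.0209]
top projector 0.82 [ 0.7536  0.0398 -0.0051]
side cassette 0.84 [0.5522 0.0186 0.1317]
side cassette_notch 0.97 [0.5932 0.0755 0.1301]
side cassette_notch 0.67 [4.982e-01 3.421e-01 1.000e-04]
side drawer_pull 0.64 [0.4807 0.0159 0.0547]
side filter_well 0.66 [0.558  0.0148 0.0268]
side drawer_key 0.75 [0.5981 0.072  0.0257]
side bay_mouth 0.87 [0.6288 0.0168 0.0159]
side bay_mouth 0.68 [0.7538 0.0412 0.0009]
side projector 0.89 [7.515e-01 4.000e-02 7.000e-04]
side projector 0.52 [7.014e-01 3.821e-01 6.000e-04]
```

View pics/c3.png

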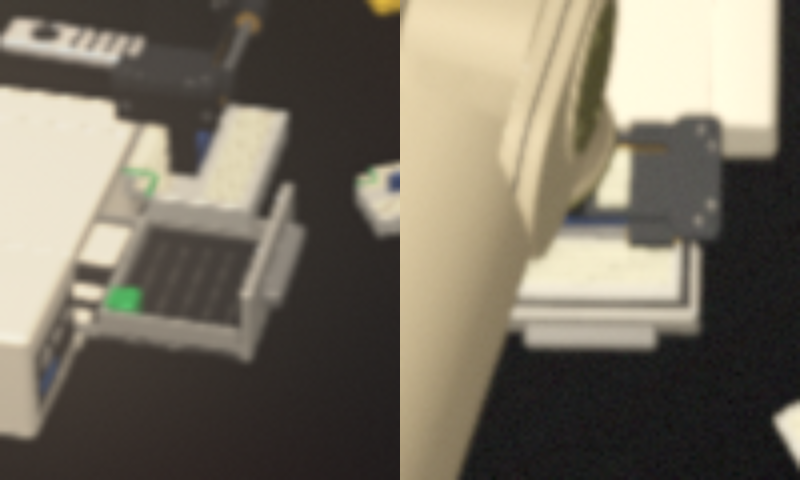

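The side crop shows the cassette held level above the drawer with its notch (140,180) on the key's side (125,298). The networks put the cassette about 4 mm nearer than the TCP, so I'll check that from edges.

Run:
```python
from h import *
t=cv2.cvtColor(r.camera("top"),cv2.COLOR_RGB2GRAY).astype(int); s=cv2.cvtColor(r.camera("side"),cv2.COLOR_RGB2GRAY).astype(int)
print("top rows 238-262, mean cols 272-292");print([(v,int(t[v,272:292].mean())) for v in range(236,272)])
print("cols");print([(u,int(t[244:251,u].mean())) for u in range(292,312)])
o=(0.556,0.0145)
for dx,dy in((0,0),(-.005,.002)):
  print("pred near top edge row",proj("top",[o[0]+dx-.05,o[1]+dy,.151]),"near bottom",proj("top",[o[0]+dx-.05,o[1]+dy,.129]),"right edge",proj("top",[o[0]+dx-.035,o[1]+dy-.065,.151]))
  for a,b in((-.05,.065),(-.05,-.065)):
    print("side corner",a,b,proj("side",[o[0]+dx+a,o[1]+dy+b,.151]),proj("side",[o[0]+dx+a,o[1]+dy+b,.129]))
  print("notch",proj("side",[o[0]+dx+.026,o[1]+dy+.065,.129]))
S=r.camera("side")[:,:,::-1];T=r.camera("top")[:,:,::-1]
A=cv2.resize(S[225:270,270:325],None,fx=10,fy=10,interpolation=cv2.INTER_NEAREST)[:,:400+150]
B=cv2.resize(T[225:270,285:310],None,fx=10,fy=10,interpolation=cv2.INTER_NEAREST)
cv2.imwrite("pics/c4.png",np.hstack([A,B]))
```

```text
top rows 238-262, mean cols 272-292
[(236, 116), (237, 132), (238, 146), (239, 183), (240, 205), (241, 216), (242, 229), (243, 234), (244, 234), (245, 234), (246, 232), (247, 233), (248, 231), (249, 233), (250, 234), (251, 232), (252, 228), (253, 207), (254, 167), (255, 124), (256, 137), (257, 189), (258, 206), (259, 187), (260, 157), (261, 165), (262, 178), (263, 181), (264, 179), (265, 165), (266, 129), (267, 74), (268, 35), (269, 27), (270, 27), (271, 27)]
cols
[(292, 230), (293, 231), (294, 232), (295, 232), (296, 231), (297, 231), (298, 233), (299, 231), (300, 222), (301, 171), (302, 103), (303, 88), (304, 141), (305, 186), (306, 152), (307, 80), (308, 34), (309, 28), (310, 27), (311, 26)]
pred near top edge row [276.17018143 251.15615714] near bottom [277.13153018 252.48544882] right edge [301.62128889 245.28456819]
side corner -0.05 0.065 [310.47579703 256.27529088] [310.42141885 262.55057939]
side corner -0.05 -0.065 [319.44642196 231.91995003] [319.33194133 237.99094256]
notch [284.59842878 259.17549122]
pred near top edge row [275.35389757 253.09108304] near bottom [276.33142909 254.38488172] right edge [300.82770993 247.20966024]
side corner -0.05 0.065 [312.05537967 256.89732325] [311.98903574 263.17708804]
side corner -0.05 -0.065 [320.94286326 232.47071817] [320.81764107 238.54614201]
notch [286.11736671 259.79260685]
```

View pics/c4.png

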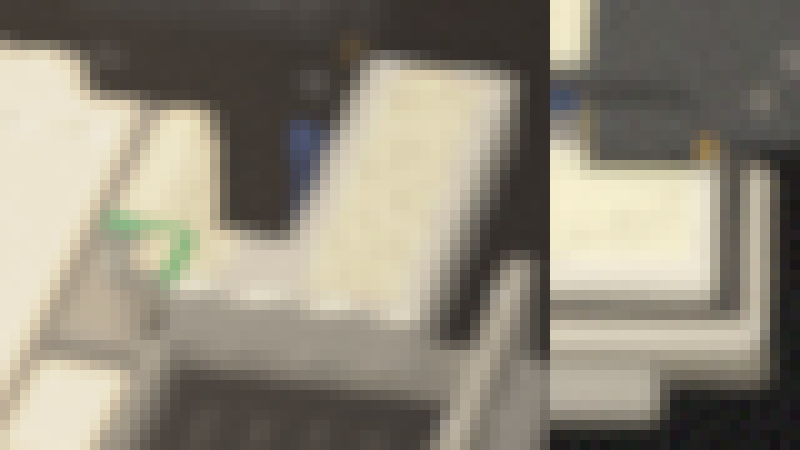

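>>> {"fn": "arm_command", "kwargs": {
  "xyz": [
    [0.003,0,-0.015],
    [0.005,0,-0.03],
    [0.005,0,-0.042],
    [0.005,0,-0.042],
    [0.005,0,-0.042]
  ],
  "rot": [
    [0,0,0],
    [0,0,0],
    [0,0,0],
    [0,0,0],
    [0,0,0]
  ]
}}

```text
time: 11.7
ee_pos: [0.5612, 0.0141, 0.1134]
eef_rot: [1.0, -0.009, -0.001, 0.001]
ft_force: [-0.0, -0.0, -1.2]
width: 0.0698
grip_force: 20.0
```

```bash
cat > e.py <<'E'
import sys
from h import *
s=r.read_state();e=s["ee_pos"];z=e[2]-.027;print(e,s["ft_force"])
S=r.camera("side")[:,:,::-1];T=r.camera("top")[:,:,::-1]
A=cv2.resize(S[235:290,265:325],None,fx=8,fy=8);B=cv2.resize(T[225:280,252:312],None,fx=8,fy=8)
A2,B2=A.copy(),B.copy()
cw=float(sys.argv[2]),float(sys.argv[3]);yw=-.018
W=[(.0525,.0675),(.0525,-.0675),(-.0525,-.0675),(-.0525,.0675)]
N=[(.05,.041),(.026,.041),(.026,.065),(-.05,.065),(-.05,-.065),(.05,-.065)]
for im,c,off in((A,"side",(265,235)),(B,"top",(252,225))):
    off=np.array(off)
    poly(im,c,(.557,.0145),yw,[(x,y,.042) for x,y in W],(0,0,255),8,off)
    poly(im,c,(.557,.0145),yw,[(-.0525,-.0675,.08),(-.0525,.0675,.08)],(0,165,255),8,off)
    poly(im,c,cw,yw,[(x,y,z+.022) for x,y in N],(255,0,0),8,off)
im=np.vstack([np.hstack([A,B])]);cv2.imwrite(f"pics/{sys.argv[1]}.png",cv2.resize(im,(800,367)))
t=cv2.cvtColor(T,cv2.COLOR_BGR2GRAY).astype(int)
print([(v,int(t[v,275:292].mean())) for v in range(248,264)]);print([(u,int(t[248:253,u].mean())) for u in range(296,312)])
print("pred",proj("top",[cw[0]-.05,cw[1],z+.022]),proj("top",[cw[0]-.035,cw[1]-.065,z+.022]))
E
python3 e.py c5 .557 .0145
```

```text
[0.56121617 0.0140746  0.11339759] [-0.01067812 -0.0078712  -1.15578639]
[(248, 234), (249, 232), (250, 232), (251, 234), (252, 232), (253, 225), (254, 198), (255, 148), (256, 143), (257, 189), (258, 207), (259, 187), (260, 157), (261, 164), (262, 178), (263, 180)]
[(296, 233), (297, 233), (298, 232), (299, 232), (300, 232), (301, 224), (302, 174), (303, 114), (304, 149), (305, 186), (306, 149), (307, 76), (308, 33), (309, 28), (310, 26), (311, 28)]
pred [278.00565852 253.31303687] [302.53658021 247.64719541]
```

View pics/c5.png

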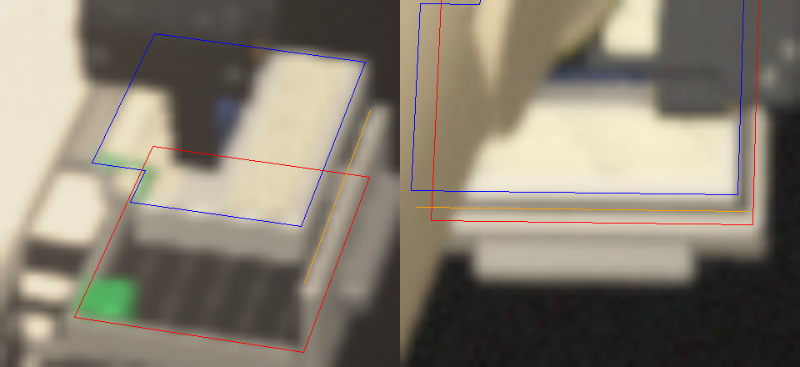

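The overlay shows the cassette's near edge about 2 mm in from the drawer front, as it should be. I'll check the well's sideways place from the green key and walls in the first pictures.

Run:
```python
from h import *
from scipy.optimize import least_squares
obs={}
for c,(x0,y0,x1,y1) in(("top",(250,215,275,240)),("side",(265,270,295,295))):
    h=cv2.cvtColor(cv2.imread(f"pics/{c}0.png"),cv2.COLOR_BGR2HSV)[y0:y1,x0:x1]
    g=(h[...,0]>40)&(h[...,0]<85)&(h[...,1]>110)&(h[...,2]>60);v,u=np.nonzero(g);obs[c]=np.array([u.mean()+x0,v.mean()+y0]);print(c,obs[c],len(u),u.min()+x0,u.max()+x0,v.min()+y0,v.max()+y0)
def sil(c,x,y,yw=-.018,zb=.024):
    P=[]
    for a in(-.0115,.0115):
        for b in(-.0115,.0115):
            for z in(zb,.048): P.append(proj(c,[x+a-b*yw,y+b+a*yw,z]))
    hl=cv2.convexHull(np.float32(P));m=cv2.moments(hl);return np.array([m["m10"],m["m01"]])/m["m00"],m["m00"],hl
for c in("top","side"):
    for zb in(.024,.042):
        s=least_squares(lambda p:sil(c,*p,zb=zb)[0]-obs[c],[.598,.07],diff_step=1e-4);k=s.x;print(c,zb,k.round(4),"well",(k-[.041+.018*.056,.056-.018*.041]).round(4),sil(c,*k,zb=zb)[1])
t=cv2.cvtColor(cv2.imread("pics/top0.png"),cv2.COLOR_BGR2GRAY).astype(int)
print([(u,int(t[240:250,u].mean())) for u in list(range(252,264))+list(range(300,312))])
for y in(.0675,-.0675): print(proj("top",[.545,.0147+y,.042]),proj("top",[.545,.0147+y,.024]))
print([(v,int(t[v,270:295].mean())) for v in range(218,228)],[(v,int(t[v,270:295].mean())) for v in range(250,264)])
print(proj("top",[.557+.0525,.0145,.042]),proj("top",[.557-.0525,.0145,.08]))
```

```text
top [261.95945946 226.05405405] 74 258 266 222 230
side [280.78787879 279.09090909] 33 277 284 277 281
top 0.024 [0.5969 0.0696] well [0.5549 0.0143] 88.2268676487729
top 0.042 [0.5951 0.0683] well [0.5531 0.013 ] 70.78733203513548
side 0.024 [0.6013 0.0563] well [0.5593 0.001 ] 96.13567373529077
side 0.042 [0.5983 0.0675] well [0.5563 0.0122] 51.79391243169084
[(252, 29), (253, 33), (254, 70), (255, 146), (256, 185), (257, 149), (258, 98), (259, 84), (260, 82), (261, 81), (262, 82), (263, 82), (300, 73), (301, 73), (302, 73), (303, 79), (304, 133), (305, 181), (306, 152), (307, 83), (308, 35), (309, 26), (310, 27), (311, 25)]
[256.77811223 243.67005468] [257.76902042 244.76788593]
[304.69903952 243.49265099] [305.01460299 244.59251206]
[(218, 154), (219, 118), (220, 135), (221, 172), (222, 165), (223, 126), (224, 90), (225, 79), (226, 77), (227, 82)] [(250, 77), (251, 77), (252, 84), (253, 96), (254, 94), (255, 88), (256, 128), (257, 182), (258, 201), (259, 181), (260, 152), (261, 158), (262, 172), (263, 175)]
[281.16070644 221.25570353] [279.13875086 255.81940439]
```

>>> {"fn": "arm_command", "kwargs": {
  "xyz": [
    [0.0,0,-0.006],
    [0.0,0,-0.012],
    [0.0,0,-0.018],
    [0,0,-0.024],
    [0,0,-0.03],
    [0,0,-0.03],
    [0,0,-0.03]
  ],
  "rot": [
    [0,0,0],
    [0,0,0],
    [0,0,0],
    [0,0,0],
    [0,0,0],
    [0,0,0],
    [0,0,0]
  ]
}}

```text
time: 12.38
ee_pos: [0.5617, 0.0143, 0.0842]
eef_rot: [1.0, -0.009, -0.0, 0.0]
ft_force: [0.5, 0.5, -2.7]
width: 0.0695
grip_force: 20.0
```

>>> {"fn": "arm_command", "kwargs": {
  "xyz": [
    [0,0,-0.005],
    [0,0,-0.01],
    [0,0,-0.014],
    [0,0,-0.018],
    [0,0,-0.021],
    [0,0,-0.021],
    [0,0,-0.021]
  ],
  "rot": [
    [0,0,0],
    [0,0,0],
    [0,0,0],
    [0,0,0],
    [0,0,0],
    [0,0,0],
    [0,0,0]
  ]
}}

```text
time: 12.97
ee_pos: [0.5619, 0.0144, 0.0634]
eef_rot: [1.0, -0.009, -0.0, 0.0]
ft_force: [-0.6, -0.0, -2.7]
width: 0.0699
grip_force: 20.0
```

>>> {"fn": "arm_command", "kwargs": {
  "xyz": [
    [0,0,-0.004],
    [0,0,-0.007],
    [0,0,-0.01],
    [0,0,-0.0115],
    [0,0,-0.012],
    [0,0,-0.012]
  ],
  "rot": [
    [0,0,0],
    [0,0,0],
    [0,0,0],
    [0,0,0],
    [0,0,0],
    [0,0,0]
  ]
}}

```text
time: 13.47
ee_pos: [0.5619, 0.0144, 0.0514]
eef_rot: [1.0, -0.009, -0.0, 0.0]
ft_force: [0.7, -0.3, -2.3]
width: 0.0697
grip_force: 20.0
```

>>> {"fn": "arm_command", "kwargs": {
  "xyz": [
    [0,0,0],
    [0,0,0],
    [0,0,0],
    [0,0,0],
    [0,0,0],
    [0,0,0]
  ],
  "rot": [
    [0,0,0],
    [0,0,0],
    [0,0,0],
    [0,0,0],
    [0,0,0],
    [0,0,0]
  ],
  "grip": 1
}}

```text
time: 13.97
ee_pos: [0.562, 0.0145, 0.0516]
eef_rot: [1.0, -0.009, 0.0, 0.0]
ft_force: [1.2, 0.1, -0.7]
width: 0.0867
grip_force: 0.0
```

>>> {"fn": "arm_command", "kwargs": {
  "xyz": [
    [0,0,0.015],
    [0,0,0.04],
    [0,0,0.08],
    [0,0,0.12],
    [-0.04,0,0.13],
    [-0.08,0,0.13],
    [-0.12,0,0.13],
    [-0.13,0,0.13],
    [-0.13,0,0.13]
  ],
  "rot": [
    [0,0,0],
    [0,0,0],
    [0,0,0],
    [0,0,0],
    [0,0,0],
    [0,0,0],
    [0,0,0],
    [0,0,0],
    [0,0,0]
  ]
}}

```text
time: 14.72
ee_pos: [0.4428, 0.0152, 0.1818]
eef_rot: [1.0, -0.01, -0.007, -0.001]
ft_force: [-0.3, 0.8, -1.1]
width: 0.0873
grip_force: 0.0
```

```bash
python3 v.py c6
```

```text
[0.44275419 0.01522336 0.18183407] [ 0.99992729 -0.0095679  -0.00724932 -0.00114497] [-1.36 -0.23  1.13  2.    0.21  1.26 -1.89] 0.08728192472021644
top cassette 0.79 [0.5517 0.0161 0.0241]
top drawer_pull 0.81 [0.4814 0.0211 0.0583]
top drawer_key 0.57 [0.5986 0.0672 0.026 ]
top bay_mouth 0.57 [0.6267 0.0157 0.019 ]
top projector 0.72 [ 0.7559  0.0433 -0.0036]
side cassette 0.62 [0.5596 0.0136 0.0289]
side cassette_notch 0.95 [0.5961 0.0702 0.0238]
side drawer_pull 0.95 [0.4778 0.0152 0.0575]
side filter_well 0.91 [0.5552 0.0125 0.0255]
side drawer_key 0.63 [0.6006 0.0692 0.0272]
side drawer_key 0.55 [0.7516 0.0448 0.002 ]
side bay_mouth 0.65 [0.4967 0.34   0.0019]
side bay_mouth 0.56 [0.6308 0.0194 0.0185]
side projector 0.82 [0.7528 0.0439 0.0031]
top cassette 0.56 [0.553  0.0148 0.0276]
top cassette_notch 0.77 [0.5988 0.0742 0.02  ]
top drawer_pull 0.7 [0.4801 0.0213 0.0566]
top drawer_key 0.75 [0.5958 0.0696 0.024 ]
top drawer_key 0.66 [0.5527 0.0197 0.0256]
top bay_mouth 0.56 [0.6281 0.0135 0.017 ]
top projector 0.56 [7.55e-01 4.31e-02 1.00e-04]
side cassette 0.61 [0.5585 0.0146 0.0295]
side cassette_notch 0.57 [0.5969 0.0742 0.0244]
side drawer_pull 0.84 [0.4793 0.0178 0.0579]
side filter_well 0.92 [0.5572 0.0106 0.0281]
side drawer_key 0.65 [0.5995 0.0685 0.0294]
side bay_mouth 0.96 [0.6284 0.0167 0.0168]
side projector 0.94 [0.752  0.0408 0.0031]
```

View pics/c6.png

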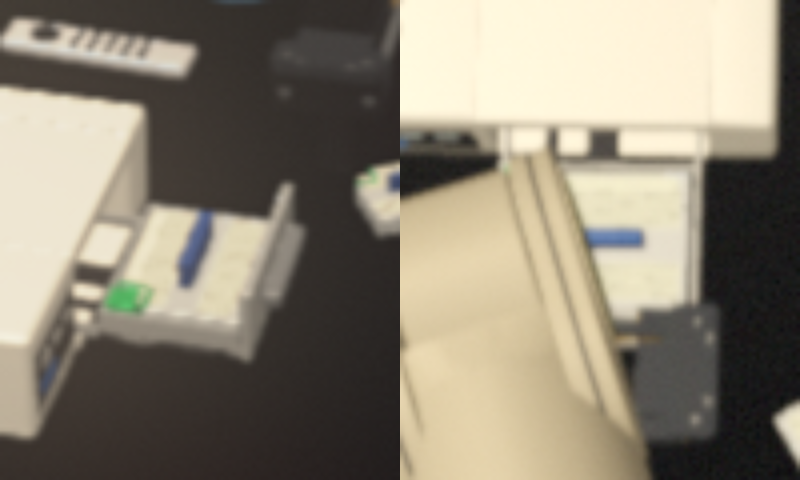

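The pictures show the cassette flat in the well, with the green key standing in its notch (side crop 128,297) and the rib clear of the drawer front. Next I shut the fingers and come down in front of the ledge.

>>> {"fn": "arm_command", "kwargs": {
  "xyz": [
    [0.01,0.0015,-0.02],
    [0.01,0.0015,-0.06],
    [0.01,0.0015,-0.1],
    [0.01,0.0015,-0.125],
    [0.01,0.0015,-0.136],
    [0.01,0.0015,-0.136],
    [0.01,0.0015,-0.136],
    [0.01,0.0015,-0.136]
  ],
  "rot": [
    [0,0,0],
    [0,0,0],
    [0,0,0],
    [0,0,0],
    [0,0,0],
    [0,0,0],
    [0,0,0],
    [0,0,0]
  ],
  "grip": 0
}}

```text
time: 16.98
ee_pos: [0.4537, 0.0166, 0.0472]
eef_rot: [1.0, -0.01, -0.007, -0.001]
ft_force: [-0.1, 0.4, 0.5]
width: 0.0419
grip_force: 0.0
```

>>> {"fn": "arm_command", "kwargs": {
  "xyz": [
    [0,0,0],
    [0,0,0],
    [0,0,0],
    [0,0,0],
    [0.003,0,0],
    [0.006,0,0],
    [0.009,0,0],
    [0.012,0,0],
    [0.012,0,0]
  ],
  "rot": [
    [0,0,0],
    [0,0,0],
    [0,0,0],
    [0,0,0],
    [0,0,0],
    [0,0,0],
    [0,0,0],
    [0,0,0],
    [0,0,0]
  ]
}}

```text
time: 17.73
ee_pos: [0.4654, 0.0165, 0.0457]
eef_rot: [1.0, -0.01, -0.008, -0.001]
ft_force: [-0.4, -0.3, 0.6]
width: 0.0005
grip_force: 0.0
```

>>> {"fn": "arm_command", "kwargs": {
  "xyz": [
    [0.003,0,0],
    [0.007,0,0],
    [0.012,0,0],
    [0.017,0,0],
    [0.022,0,0],
    [0.027,0,0],
    [0.032,-0.001,0],
    [0.037,-0.001,0],
    [0.042,-0.001,0],
    [0.047,-0.001,0],
    [0.052,-0.001,0],
    [0.057,-0.001,0],
    [0.062,-0.001,0],
    [0.067,-0.001,0],
    [0.072,-0.0015,0],
    [0.077,-0.0015,0],
    [0.081,-0.0015,0],
    [0.084,-0.0015,0],
    [0.086,-0.0015,0],
    [0.086,-0.0015,0]
  ],
  "rot": [
    [0,0,0],
    [0,0,0],
    [0,0,0],
    [0,0,0],
    [0,0,0],
    [0,0,0],
    [0,0,0],
    [0,0,0],
    [0,0,0],
    [0,0,0],
    [0,0,0],
    [0,0,0],
    [0,0,0],
    [0,0,0],
    [0,0,0],
    [0,0,0],
    [0,0,0],
    [0,0,0],
    [0,0,0],
    [0,0,0]
  ]
}}

```text
time: 19.4
ee_pos: [0.5513, 0.0152, 0.0457]
eef_rot: [1.0, -0.01, -0.008, -0.001]
ft_force: [-0.4, -0.3, -0.0]
width: 0.0005
grip_force: 0.0
```

Run:
```python
from h import *
s=r.read_state();print(s["ee_pos"],s["ft_force"],np.round(s["joint_positions"],2))
for c in("side",):
    r.camera(c)
    for l in("drawer_pull","projector","bay_mouth"):
        for d in r.spot_point(l,c)[:1]: print(c,l,round(d["conf"],2),toW(c,d["at"]).round(4))
```

```text
[0.55126838 0.01520727 0.04573102] [-0.39612846 -0.30474644 -0.03111154] [-0.9   0.54  0.99  1.87 -0.52  1.04 -1.28]
side drawer_pull 0.53 [0.5618 0.0155 0.0558]
side projector 0.77 [7.518e-01 3.790e-02 5.000e-04]
side bay_mouth 0.82 [0.6313 0.0165 0.0153]
```

>>> {"fn": "arm_command", "kwargs": {
  "xyz": [
    [0.003,0,0],
    [0.006,0,0],
    [0.009,0,0],
    [0.012,0,0],
    [0.015,0,0],
    [0.018,0,0],
    [0.02,0,0],
    [0.02,0,0]
  ],
  "rot": [
    [0,0,0],
    [0,0,0],
    [0,0,0],
    [0,0,0],
    [0,0,0],
    [0,0,0],
    [0,0,0],
    [0,0,0]
  ]
}}

```text
time: 20.27
ee_pos: [0.5713, 0.0153, 0.0457]
eef_rot: [1.0, -0.01, -0.008, -0.001]
ft_force: [0.0, 0.2, 0.2]
width: 0.0006
grip_force: 0.0
```

>>> {"fn": "arm_command", "kwargs": {
  "xyz": [
    [0.001,0,0],
    [0.002,0,0],
    [0.003,0,0],
    [0.004,0,0],
    [0.004,0,0]
  ],
  "rot": [
    [0,0,0],
    [0,0,0],
    [0,0,0],
    [0,0,0],
    [0,0,0]
  ]
}}

```text
time: 20.68
ee_pos: [0.5749, 0.0152, 0.0456]
eef_rot: [1.0, -0.01, -0.008, -0.001]
ft_force: [-0.3, 0.5, -0.1]
width: 0.0006
grip_force: 0.1
```

>>> {"fn": "arm_command", "kwargs": {
  "xyz": [
    [0.001,0,0],
    [0.002,0,0],
    [0.003,0,0],
    [0.004,0,0],
    [0.005,0,0],
    [0.005,0,0]
  ],
  "rot": [
    [0,0,0],
    [0,0,0],
    [0,0,0],
    [0,0,0],
    [0,0,0],
    [0,0,0]
  ]
}}

```text
time: 21.18
ee_pos: [0.58, 0.0152, 0.0456]
eef_rot: [1.0, -0.01, -0.008, -0.001]
ft_force: [-0.4, 0.3, 0.5]
width: 0.0004
grip_force: 0.1
```

>>> {"fn": "arm_command", "kwargs": {
  "xyz": [
    [0.001,0,0],
    [0.002,0,0],
    [0.003,0,0],
    [0.004,0,0],
    [0.004,0,0]
  ],
  "rot": [
    [0,0,0],
    [0,0,0],
    [0,0,0],
    [0,0,0],
    [0,0,0]
  ]
}}

```text
time: 21.6
ee_pos: [0.5838, 0.0152, 0.0456]
eef_rot: [1.0, -0.01, -0.008, -0.001]
ft_force: [-1.9, 0.1, -0.0]
width: 0.0004
grip_force: 0.4
```

>>> {"fn": "arm_command", "kwargs": {
  "xyz": [
    [0.001,0,0],
    [0.002,0,0],
    [0.003,0,0],
    [0.004,0,0],
    [0.004,0,0]
  ],
  "rot": [
    [0,0,0],
    [0,0,0],
    [0,0,0],
    [0,0,0],
    [0,0,0]
  ]
}}

```text
time: 22.02
ee_pos: [0.5876, 0.0151, 0.0456]
eef_rot: [1.0, -0.01, -0.008, -0.001]
ft_force: [-2.3, -1.3, 1.2]
width: 0.0006
grip_force: 1.2
```

>>> {"fn": "arm_command", "kwargs": {
  "xyz": [
    [0.001,0,0],
    [0.002,0,0],
    [0.003,0,0],
    [0.003,0,0]
  ],
  "rot": [
    [0,0,0],
    [0,0,0],
    [0,0,0],
    [0,0,0]
  ]
}}

```text
time: 22.35
ee_pos: [0.5906, 0.015, 0.0456]
eef_rot: [1.0, -0.01, -0.008, -0.001]
ft_force: [-2.7, -0.2, -0.5]
width: 0.0003
grip_force: 1.4
```

>>> {"fn": "arm_command", "kwargs": {
  "xyz": [
    [0.001,0,0],
    [0.002,0,0],
    [0.002,0,0]
  ],
  "rot": [
    [0,0,0],
    [0,0,0],
    [0,0,0]
  ]
}}

```text
time: 22.6
ee_pos: [0.5926, 0.015, 0.0456]
eef_rot: [1.0, -0.01, -0.008, -0.001]
ft_force: [-3.7, -1.7, 0.6]
width: 0.0005
grip_force: 1.4
```

>>> {"fn": "arm_command", "kwargs": {
  "xyz": [
    [0.001,0,0],
    [0.002,0,0],
    [0.002,0,0]
  ],
  "rot": [
    [0,0,0],
    [0,0,0],
    [0,0,0]
  ]
}}

```text
time: 22.85
ee_pos: [0.5945, 0.015, 0.0455]
eef_rot: [1.0, -0.01, -0.008, -0.001]
ft_force: [-3.5, -1.4, 1.3]
width: 0.0002
grip_force: 2.0
```

>>> {"fn": "arm_command", "kwargs": {
  "xyz": [
    [0.001,0,0],
    [0.001,0,0],
    [0.001,0,0]
  ],
  "rot": [
    [0,0,0],
    [0,0,0],
    [0,0,0]
  ]
}}

```text
time: 23.1
ee_pos: [0.5957, 0.015, 0.0456]
eef_rot: [1.0, -0.01, -0.008, -0.001]
ft_force: [-4.2, -1.7, 1.6]
width: 0.0003
grip_force: 1.9
```

>>> {"fn": "arm_command", "kwargs": {
  "xyz": [
    [0.001,0,0],
    [0.001,0,0],
    [0.001,0,0]
  ],
  "rot": [
    [0,0,0],
    [0,0,0],
    [0,0,0]
  ]
}}

```text
time: 23.35
ee_pos: [0.5968, 0.0151, 0.0456]
eef_rot: [1.0, -0.01, -0.008, -0.001]
ft_force: [-2.1, -1.6, 0.7]
width: 0.0002
grip_force: 1.3
```

>>> {"fn": "arm_command", "kwargs": {
  "xyz": [
    [0.001,0,0],
    [0.001,0,0],
    [0.001,0,0]
  ],
  "rot": [
    [0,0,0],
    [0,0,0],
    [0,0,0]
  ]
}}

```text
time: 23.6
ee_pos: [0.5986, 0.0157, 0.0459]
eef_rot: [1.0, -0.009, -0.007, -0.001]
ft_force: [0.4, 0.1, -0.4]
width: 0.0005
grip_force: 0.0
```

>>> {"fn": "arm_command", "kwargs": {
  "xyz": [
    [0.001,0,0],
    [0.001,0,0],
    [0.001,0,0]
  ],
  "rot": [
    [0,0,0],
    [0,0,0],
    [0,0,0]
  ]
}}

```text
time: 23.85
ee_pos: [0.5991, 0.0154, 0.0458]
eef_rot: [1.0, -0.009, -0.008, -0.001]
ft_force: [-0.7, -0.2, -0.2]
width: 0.0005
grip_force: 0.0
```

The force rose and then vanished, so it probably snapped. I'll confirm gently against the stop.

>>> {"fn": "arm_command", "kwargs": {
  "xyz": [
    [0.001,0,0],
    [0.001,0,0],
    [0.001,0,0]
  ],
  "rot": [
    [0,0,0],
    [0,0,0],
    [0,0,0]
  ]
}}

```text
time: 24.1
ee_pos: [0.5998, 0.0152, 0.0457]
eef_rot: [1.0, -0.01, -0.008, -0.001]
ft_force: [-0.6, 0.0, -0.2]
width: 0.0004
grip_force: 0.0
```

>>> {"fn": "arm_command", "kwargs": {
  "xyz": [
    [0.001,0,0],
    [0.001,0,0],
    [0.001,0,0]
  ],
  "rot": [
    [0,0,0],
    [0,0,0],
    [0,0,0]
  ]
}}

```text
time: 24.35
ee_pos: [0.6007, 0.0152, 0.0456]
eef_rot: [1.0, -0.01, -0.008, -0.001]
ft_force: [0.6, 0.6, 0.1]
width: 0.0006
grip_force: 0.0
```

>>> {"fn": "arm_command", "kwargs": {
  "xyz": [
    [0.001,0,0],
    [0.001,0,0],
    [0.001,0,0]
  ],
  "rot": [
    [0,0,0],
    [0,0,0],
    [0,0,0]
  ]
}}

```text
time: 24.6
ee_pos: [0.6016, 0.0152, 0.0456]
eef_rot: [1.0, -0.01, -0.008, -0.001]
ft_force: [0.2, -0.3, 0.5]
width: 0.0007
grip_force: 0.4
```

Run:
```python
from h import *
s=r.read_state();print(s["ee_pos"],s["ft_force"])
for c in("side","top"):
  cv2.imwrite(f"pics/p_{c}.png",r.camera(c)[:,:,::-1])
  for l in("drawer_pull","projector","bay_mouth","catch_pin"):
        for d in r.spot_point(l,c)[:1]: print(c,l,round(d["conf"],2),toW(c,d["at"]).round(4))
A=cv2.imread("pics/p_side.png")[215:305,180:310]
cv2.imwrite("pics/c7.png",cv2.resize(A,None,fx=6,fy=6))
```

```text
[0.60160224 0.01521588 0.04558831] [ 0.21711113 -0.28124895  0.4887016 ]
side drawer_pull 0.62 [0.6088 0.0156 0.0544]
side projector 0.86 [7.512e-01 4.070e-02 3.000e-04]
side bay_mouth 0.58 [0.6262 0.014  0.0173]Traceback (most recent call last):
  File "<stdin>", line 6, in <module>
ValueError: it knows: bay_mouth, cassette, cassette_notch, coaster, disc_cases, drawer_key, drawer_pull, filter_well, projector, remote, speaker
```

>>> {"fn": "arm_command", "kwargs": {
  "xyz": [
    [0.001,0,0],
    [0.001,0,0],
    [0.001,0,0]
  ],
  "rot": [
    [0,0,0],
    [0,0,0],
    [0,0,0]
  ]
}}

```text
time: 25.05
ee_pos: [0.6017, 0.0152, 0.0455]
eef_rot: [1.0, -0.01, -0.009, -0.001]
ft_force: [-5.8, 0.7, 4.4]
width: 0.0004
grip_force: 3.1
```

A stiff stop at x = 0.6017, which is 20 mm past where the catch began to resist. That fits a seated drawer. Backing off to check that it holds.

>>> {"fn": "arm_command", "kwargs": {
  "xyz": [
    [-0.002,0,0],
    [-0.006,0,0],
    [-0.015,0,0],
    [-0.03,0,0],
    [-0.05,0,0],
    [-0.07,0,0.02],
    [-0.09,0,0.05],
    [-0.11,0,0.08],
    [-0.12,-0.03,0.12],
    [-0.12,-0.07,0.16],
    [-0.12,-0.11,0.18],
    [-0.12,-0.15,0.2],
    [-0.12,-0.19,0.2],
    [-0.12,-0.2,0.2],
    [-0.12,-0.2,0.2]
  ],
  "rot": [
    [0,0,0],
    [0,0,0],
    [0,0,0],
    [0,0,0],
    [0,0,0],
    [0,0,0],
    [0,0,0],
    [0,0,0],
    [0,0,0],
    [0,0,0],
    [0,0,0],
    [0,0,0],
    [0,0,0],
    [0,0,0],
    [0,0,0]
  ]
}}

```text
time: 26.3
ee_pos: [0.4803, -0.1939, 0.2467]
eef_rot: [1.0, -0.015, -0.007, -0.0]
ft_force: [-1.5, -1.5, 0.4]
width: 0.0005
grip_force: 0.0
```

Run:
```python
from h import *
s=r.read_state();print(s["ee_pos"],s["ft_force"])
for c in("side","top"):
  cv2.imwrite(f"pics/q_{c}.png",r.camera(c)[:,:,::-1])
  for l in("drawer_pull","projector","bay_mouth"):
        for d in r.spot_point(l,c)[:1]: print(c,l,round(d["conf"],2),toW(c,d["at"]).round(4))
A=cv2.imread("pics/q_side.png")[215:315,170:310];B=cv2.imread("pics/q_top.png")[115:275,205:335]
cv2.imwrite("pics/c8.png",np.hstack([cv2.resize(A,(440,314)),cv2.resize(B,(255,314))]))
for c,sl in(("side",np.s_[225:262,180:262]),("top",np.s_[120:210,210:330])):
    try: print(c,np.abs(cv2.imread(f"pics/{c}0.png")[sl].astype(int)-cv2.imread(f"pics/q_{c}.png")[sl]).mean())
    except Exception as e: print(e)
```

```text
[ 0.48033667 -0.19390033  0.24666356] [-1.46807757 -1.49644908  0.37764586]
side drawer_pull 0.56 [0.6125 0.0149 0.0543]
side projector 0.72 [0.7525 0.0411 0.003 ]
side bay_mouth 0.71 [0.6276 0.015  0.0213]
top drawer_pull 0.92 [0.6128 0.0192 0.0546]
top projector 0.77 [ 0.7555  0.0406 -0.0032]
side 0.26367831245880025
top 1.8535802469135803
```

View pics/c8.png

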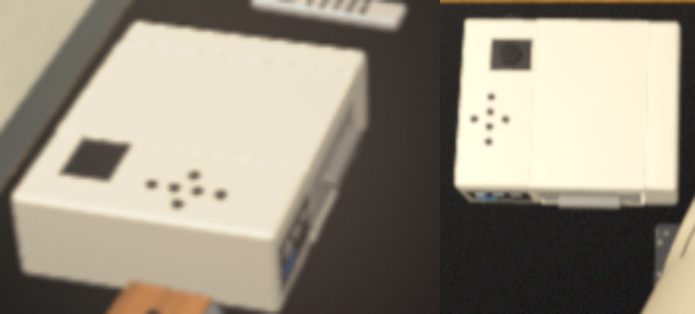

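The drawer is home with only its ledge standing out of the rear face. It stayed in after the hand backed off, and the projector is unmoved. Handing in.

```bash
python3 -c "
from bench import r
print(r.close_job())"
```

```text
the job is handed in; nothing more can be done
None
```

The cassette is flat in the drawer with its notch over the green key. The drawer is pushed home against its stop and stayed in when let go, the projector did not shift, nothing else was touched, and the job is handed in.

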